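# Hold the battery box lid half open for a look inside

## Robot

A 6-joint arm with a two-finger parallel gripper is mounted at the origin on the work surface. World frame = base frame: x ahead of the robot, y to its left, z up, the work surface at z = 0. Lengths are in mm, angles in rad, forces in N, time in s.
With the tool pointing down it reaches from about 350 to 975 mm from the base axis. Payload 7.1 kg.
Tool frame: the origin (TCP) lies at the very end of the fingers, on their centre line; the grasp point (between the pads) lies ctrl.hold_point_z behind it (ctrl.hold_point_z is the distance from the TCP to the grasp point, in mm); z points along the fingers, y is the line along which they close (so a half turn about z gives the same grasp; the last joint's range is limited). The gripper opens to 88 mm and grips with 3 to 60 N. Pads are 20 mm wide; open, the fingers measure 115 mm over their backs; the gripper's body (75 mm by 178 mm) begins 61 mm behind the grasp point.
Start: joints at [-1.239, 0.423, 1.63, -0, 1.089, -0.019], TCP at [214.797, -586.913, 222.675] pointing down, gripper open.
Joint ranges: [-3, 3], [-0.9, 2.11], [0.09, 2.58], [-1.31, 4.45], [0.11, 2.69], [-2.54, 2.54]. Speed limits (rad/s): [2.39, 2.39, 3.01, 3.14, 3.14, 3.14].

## Interface

Orientations are given as a rotation vector (axis times angle).
In Python, from workcell import ctrl gives the robot as it stands. The module is installed in compiled form; this text tells all that it offers.
- The arm moves only by the shell command python3 -m creep 'ROWS'. ROWS is JSON, a list of rows, each an object with "translation": the shift along the tool's x, y, z in mm, a list of three; "angular": the turn, a rotation vector about the tool's x, y, z in rad, a list of three; "jaw": the opening, from 0 (shut) to 1 (fully open). A call has exactly 8 rows; each row is the pose to reach, as a shift and turn from the pose commanded when the call began, along the tool's axes at that moment; what a row does not reach only later rows make up. A row lasts 1/8 s, in which the tool goes at most 62.5 mm and 10.7 degrees, less where a joint would pass 70% of its speed; a pose out of reach is approached as far as the arm can. A call with a gripper value outside its range is refused whole. The fingers move at their own pace and stop on an object; the grip force is fixed at half the most. Time passes only in rows, so rows that repeat a pose let the fingers close, or fill a call up. It gives the time, the measured TCP pose, the force, the opening and the grip force at its end, in the units of the state.
- ctrl.get_obs(): the state, without advancing time (a new reading comes with each control period).
- ctrl.get_image(name): name is "scene" or "top"; returns the picture (400x640x3 uint8, red, green, blue); there is no depth.
- ctrl.camera_info(name): a dict with "camera_matrix" (3x3 intrinsics, pixels), "distortion" ([k1, k2, p1, p2, k3] as OpenCV has them; the pictures are not rectified), "world_from_camera" (4x4, takes a point from camera to world coordinates). Camera axes: x right, y up, looking along -z (the intrinsics and any distortion apply to the point x, -y, -z); pixel columns grow to the right and rows downward; lengths in mm; the calibration is good to about 2 mm. A picture is of the moment at which its call begins. camera_info takes no time and is no camera call.
- ctrl.close_job(): hands the job in; it is judged then, once.
Trained networks look in the newest picture that a camera, given by its name, has taken for a name from the list of things; names that differ only in an ending like _2 or _b are one class to them, and where a whole thing is asked for, a point or a joint stands for the part that bears it (a point fixed in the world has none). Each returns a list of dicts, best first, with "score" (0 to 1); they miss things now and then, are a little off and sometimes report something else, mostly with a low value. They report only what shows in the picture. A call takes as long as a camera call. They do not tell look-alikes from the thing itself.
- ctrl.look_for(camera, label): "rect" ([left, top, right, bottom] in pixels, round what is visible of it).
The state is a dict: "t": time; "qpos": joint angles; "qvel": joint speeds; "joint_torque": joint torques, N m; "ee_pos": TCP position; "orientation": TCP orientation; "ft_force": force on the tool from outside, world axes, zero at the start; "moment": the same for the moment, N m; "width": finger opening in mm; "grasp_force": force on a finger pad.
Only numpy, scipy, OpenCV 4.12 (cv2) and the standard library are available. Lean on these libraries where they do the work, as an engineer would, in place of code of your own. Each camera call takes 0.05 s, during which the arm holds its last target. There are 200 camera calls.

## Task

Take the two-way handheld radio off the lid of the battery box and lay it gently on the placemat, face up, and let go of it. Then lift the front of the lid to 50 degrees from shut and keep it steady there so that I can check the terminals: the lid falls shut if it is let go, so finish while still holding it. Leave the transceiver, the mug and the meter where they are.

Things in the scene. Friction and masses are not known exactly. Their poses are not given: they have to be found in the camera images.
- battery_box: grey open-topped plastic battery box, fixed to the table, 180 mm deep (x) by 240 mm wide (y) by 140 mm high, closed by a hinged lid; origin at the centre of its underside, z up, its front (tab side) faces its -x, the hinge is along its far (+x) top edge
- lid (a joint): opening angle of the box's lid in rad: 0 shut (level), grows as the front edge rises, stop at 1.9; the lid swings freely, weighs 0.25 to 0.5 kg and falls shut when let go; the lid is a flat grey plate 180 by 240 by 10 mm, its top 150 mm above the table when shut, with a black tab in the middle of its front edge
- lid_hinge (a point): middle of the lid's hinge line, at the far top edge of the box, 140 mm above the table; the hinge line runs along this frame's y; fixed, axes as the box's
- lid_grip (a point): point to take the lid by, at the centre of its black tab: the tab is 36 mm wide (along y), 14 mm thick and juts 50 mm out from the lid's front edge in the lid's plane, with free space under and beside it; this point is 30 mm out from the lid's front edge, 210 mm from the hinge line and 5 mm above it when shut; axes turn with the lid (x from the tab towards the hinge, z out of the lid's top)
- handheld: black handheld two-way radio lying on its back on the lid, body 100 mm (x) by 56 mm (y) by 34 mm thick (z), with a stub aerial 12 mm thick and 55 mm long out of its +x end; weighs 0.19 to 0.31 kg; origin at the centre of the underside of the body, z up out of its face with the screen
- placemat: flat blue-green placemat fixed on the table, 280 mm (x) by 200 mm (y), 3 mm thick, to the left or the right of the box; origin at the centre of its underside
- transceiver: bystander: dark desk transceiver 220 by 190 by 78 mm, on the table on the other side of the box from the placemat; origin at the centre of its underside
- mug: bystander: blue mug, 84 mm across, 90 mm high, with a handle; origin at the centre of its underside
- meter: bystander: white and orange hand-held test meter lying flat, 170 (x) by 90 by 40 mm; origin at the centre of its underside
Not all that is in view belongs to the job. Several things have the shape of the handheld; the one meant has the colours described above.

How it is judged (in metres and radians):
On the way, in this order (a step that is already met when the one before it is completed fails the run):
1. the handheld radio lies face up on the placemat, let go, with the lid still shut (x of handheld in the frame of placemat between -0.14 and 0.14 m and y of handheld in the frame of placemat between -0.1 and 0.1 m and z of handheld in the frame of placemat below 0.012 m and angle between handheld's own z axis and vertical below 0.15 rad and contact force between handheld and the arm below 0.05 N and contact force between handheld and the fingers below 0.05 N and linear speed of handheld below 0.03 m/s and value of joint lid below 0.1 rad), for 0.2 s.
2. the fingers hold the lid steady at 50 degrees (value of joint lid between 0.768 and 0.977 rad and velocity of joint lid between -0.1 and 0.1 rad/s and contact force between the fingers and lid above 0.3 N), for 0.4 s.
At the end, for the whole second after the job is handed in: the lid stands still at 50 degrees, give or take 6 (0.768 to 0.977 rad), held by the fingers alone (they press on it with over 0.3 N and no other object touches it), and the handheld radio lies at rest and untouched, face up, on the placemat with its middle over the mat (all of step 2 and contact force between lid and transceiver below 0.1 N and contact force between lid and mug below 0.1 N and contact force between lid and meter below 0.1 N and contact force between lid and handheld below 0.1 N and x of handheld in the frame of placemat between -0.14 and 0.14 m and y of handheld in the frame of placemat between -0.1 and 0.1 m and z of handheld in the frame of placemat below 0.012 m and angle between handheld's own z axis and vertical below 0.15 rad and contact force between handheld and the arm below 0.05 N and contact force between handheld and the fingers below 0.05 N and linear speed of handheld below 0.03 m/s); the arm keeps its last pose, push and grip.
It fails at once if the lid is raised with the radio still on it (value of joint lid above 0.15 rad and contact force between lid and handheld above 0.2 N).
It fails at once if the radio is dropped or thrown (falls freely faster than 0.6 m/s) (contact force between handheld and the fingers below 0.05 N and linear speed of handheld above 0.6 m/s).
It fails at once if the transceiver is shifted by more than 30 mm (distance of transceiver from where it was at the start of the episode above 0.03 m).
It fails at once if the mug is shifted by more than 30 mm (distance of mug from where it was at the start of the episode above 0.03 m).
It fails at once if the meter is shifted by more than 30 mm (distance of meter from where it was at the start of the episode above 0.03 m).
It also fails if it takes over 64 s, if anything falls off the work surface, if the arm or the gripper's body presses on something with over 40 N, if the wrist force passes 120 N, or if a joint passes its speed limit or range.

## Working session

There is one attempt and no reset: what is moved stays moved. The work goes in short steps, Python scripts to look and compute and a shell command to move; the robot and the scene stay as the last step left them, time stands still between calls to the robot, and variables do not carry over. Pictures are saved under pics/ and viewed, at most 10 in all, crops included, and the job is handed in when it is done.

```bash
mkdir -p pics; cat > h.py <<'E'
import numpy as np, cv2
from workcell import ctrl
from scipy.spatial.transform import Rotation as R
def pix2world(cam,uv,z):
    i=ctrl.camera_info(cam);K=np.array(i["camera_matrix"]);d=np.array(i["distortion"]);T=np.array(i["world_from_camera"])
    p=cv2.undistortPoints(np.array([[uv]],float),K,d)[0,0]
    r=T[:3,:3]@np.array([p[0],-p[1],-1]);o=T[:3,3]
    return o+r*(z-o[2])/r[2]
def world2pix(cam,P):
    i=ctrl.camera_info(cam);K=np.array(i["camera_matrix"]);d=np.array(i["distortion"]);T=np.array(i["world_from_camera"])
    c=(np.array(P,float).reshape(-1,3)-T[:3,3])@T[:3,:3]
    return cv2.projectPoints(c*[1,-1,-1],np.zeros(3),np.zeros(3),K,d)[0][:,0]
def snap(cam,name):
    im=np.array(ctrl.get_image(cam));cv2.imwrite(f"pics/{name}.png",im[:,:,::-1]);return im
E
python3 - <<'E'
from h import *
for c in("scene","top"):
    snap(c,c+"0"); print(c,np.round(np.array(ctrl.camera_info(c)["world_from_camera"]),2).tolist())
    for l in("handheld","placemat","battery_box","lid_grip","mug","meter","transceiver"):
        print(l,[(np.round(r["rect"]).tolist(),round(r["score"],2)) for r in ctrl.look_for(c,l)][:4])
o=ctrl.get_obs();print(ctrl.hold_point_z,{k:np.round(v,3).tolist() for k,v in o.items()})
E
```

```text
scene [[0.59, -0.68, 0.44, 917.88], [0.81, 0.48, -0.34, -334.55], [0.01, 0.56, 0.83, 927.2], [0.0, 0.0, 0.0, 1.0]]
handheld [([338.0, 187.0, 386.0, 241.0], 0.93), ([264.0, 174.0, 312.0, 203.0], 0.89), ([169.0, 171.0, 197.0, 213.0], 0.75)]
placemat [([146.0, 215.0, 263.0, 345.0], 0.55)]
battery_box []
lid_grip [([291.0, 173.0, 410.0, 267.0], 0.94), ([339.0, 185.0, 386.0, 238.0], 0.55)]
mug [([253.0, 324.0, 308.0, 368.0], 0.84)]
meter [([420.0, 189.0, 492.0, 234.0], 0.55)]
transceiver [([356.0, 108.0, 440.0, 184.0], 0.95)]
top [[0.0, 1.0, -0.08, 368.09], [-1.0, 0.0, -0.0, 6.9], [-0.0, 0.08, 1.0, 1293.45], [0.0, 0.0, 0.0, 1.0]]
handheld [([307.0, 215.0, 343.0, 274.0], 0.93), ([297.0, 87.0, 327.0, 155.0], 0.89), ([421.0, 274.0, 459.0, 337.0], 0.59)]
placemat [([416.0, 149.0, 502.0, 259.0], 0.66)]
battery_box [([260.0, 94.0, 377.0, 196.0], 0.9)]
lid_grip [([262.0, 91.0, 374.0, 199.0], 0.59)]
mug [([411.0, 78.0, 457.0, 117.0], 0.84)]
meter []
transceiver [([139.0, 162.0, 227.0, 259.0], 0.86)]
18.700000000000003 {'t': 0.8, 'qpos': [-1.239, 0.423, 1.63, 0.0, 1.089, -0.019], 'qvel': [-0.001, 0.001, 0.0, 0.001, -0.0, -0.0], 'joint_torque': [0.002, -54.451, -27.404, 0.064, 0.017, 0.0], 'ee_pos': [214.798, -586.91, 222.687], 'orientation': [3.093, 0.548, 0.0], 'ft_force': [-0.932, -0.304, -0.411], 'moment': [0.012, 0.024, 0.012], 'grasp_force': 0.0, 'width': 87.619}
```

View pics/top0.png

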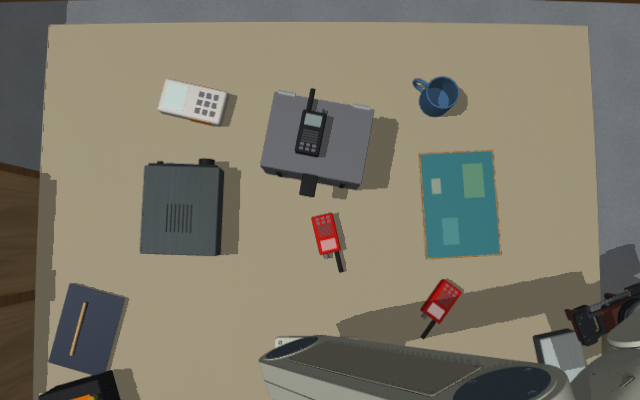

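View pics/scene0.png

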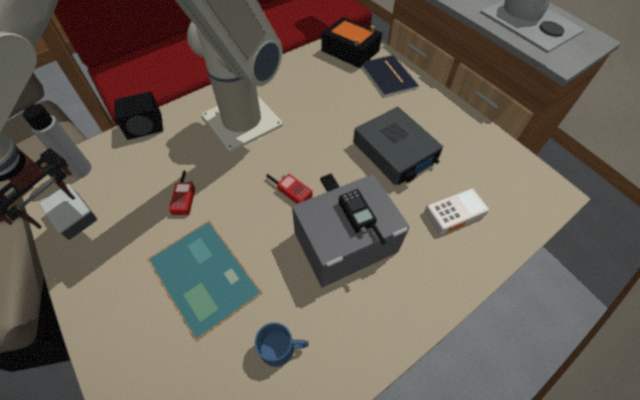

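Candidates in the top image: black radio on the lid at (311,133), red radio at (326,233), and red radio at (441,301). I choose the black one on the lid. The tab shows at about (309,186), the mat at about (459,204), and the mug at (438,97). Next I check one close crop.

```bash
python3 - <<'E'
from h import *
im=cv2.imread("pics/top0.png")
c=cv2.resize(im[80:205,250:385],None,fx=4.4,fy=4.4,interpolation=cv2.INTER_CUBIC);cv2.imwrite("pics/crop0.png",c)
g=im.max(2).astype(int)
print("colour at 311,133",im[133,311])
# dark mask on lid, opened to drop the aerial and tab joined
m=((g<60)).astype(np.uint8);m[:, :290]=0;m[:,340:]=0;m[:80]=0;m[165:]=0
m=cv2.morphologyEx(m,cv2.MORPH_CLOSE,np.ones((5,5)))
b=cv2.morphologyEx(m,cv2.MORPH_OPEN,cv2.getStructuringElement(cv2.MORPH_ELLIPSE,(13,13)))
n,l,s,ce=cv2.connectedComponentsWithStats(b);i=1+np.argmax(s[1:,4])
r=cv2.minAreaRect(np.argwhere(l==i)[:,::-1].astype(np.float32));print("body",r)
bx=cv2.boxPoints(r);print("body corners z184",[np.round(pix2world("top",p,184)[:2]).tolist() for p in bx],"ctr",np.round(pix2world("top",r[0],184)))
h=cv2.cvtColor(im,cv2.COLOR_BGR2HSV);mm=((h[...,0]>80)&(h[...,0]<102)&(h[...,1]>90)&(np.arange(640)[None]>400)&(np.arange(400)[:,None]>130)).astype(np.uint8)
r=cv2.minAreaRect(np.argwhere(cv2.morphologyEx(mm,cv2.MORPH_OPEN,np.ones((5,5))))[:,::-1].astype(np.float32));print("mat",r,np.round(pix2world("top",r[0],3)),[np.round(pix2world("top",p,3)[:2]).tolist() for p in cv2.boxPoints(r)])
for n,p in dict(a=(276,94),b=(373,107),c=(361,187),d=(262,170),tab=(309,186)).items(): print(n,np.round(pix2world("top",p,150)))
E
```

```text
colour at 311,133 [67 65 60]
body ((308.84613037109375, 140.26922607421875), (24.90675163269043, 29.221303939819336), 11.309932708740234)
body corners z184 [[556.0, 55.0], [622.0, 42.0], [611.0, -13.0], [545.0, -0.0]] ctr [584.  21. 184.]
mat ((459.6697082519531, 204.0166778564453), (103.01335906982422, 71.37730407714844), 86.14319610595703) [ 451. -373.    3.] [[580.0, -272.0], [594.0, -463.0], [323.0, -474.0], [311.0, -286.0]]
a [701.  99. 150.]
b [ 670. -130.  150.]
c [ 481. -100.  150.]
d [520. 130. 150.]
tab [483.  21. 150.]
```

View pics/crop0.png

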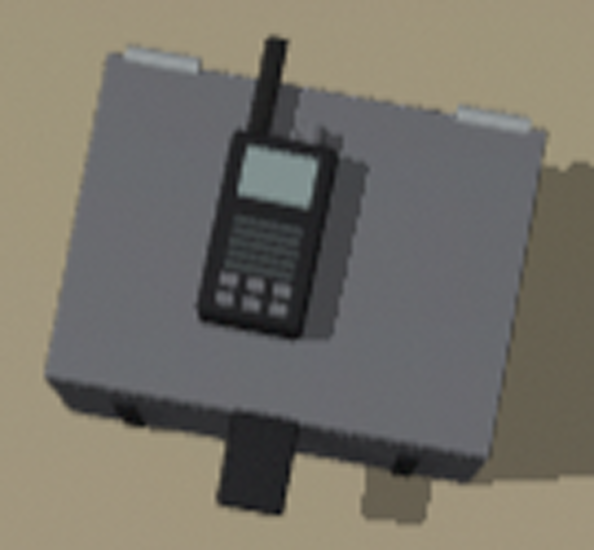

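The crop shows the black radio with screen and keypad up. Its body is centred at about (311,133), with the aerial towards the hinge, and the tab runs from (310,175) to (306,196). The choice is confirmed.

```bash
python3 - <<'E'
from h import *
f=lambda x,y,z:pix2world("top",((x+.5)/4.4-.5+250,(y+.5)/4.4-.5+80),z)[:2]
def rep(n,pts,z):
    w=np.array([f(*p,z) for p in pts]);print(n,"ctr",w.mean(0).round(),"pts",w.round().tolist());return w
w=rep("body",[(236,131),(338,148),(300,338),(198,319)],184)
d=w[:2].mean(0)-w[2:].mean(0);print("body yaw deg",np.degrees(np.arctan2(d[1],d[0])),"len",np.hypot(*d))
w=rep("lid",[(104,52),(547,130),(490,458),(48,377)],150)
d=w[:2].mean(0)-w[2:].mean(0);e=w[[0,3]].mean(0)-w[[1,2]].mean(0)
yaw=[np.arctan2(d[1],d[0]),np.arctan2(-e[0],e[1])];print("lid yaw",np.degrees(yaw),np.hypot(*d),np.hypot(*e))
t=rep("tab",[(235,412),(297,425),(283,515),(218,503)],147)
y=np.mean(yaw);u=np.array([np.cos(y),np.sin(y)]);c=w.mean(0)
print("grip from lid",c-120*u,"hinge",c+90*u, "tab end mid",t[2:].mean(0), "pred end",c-140*u)
o=ctrl.get_obs();print(R.from_rotvec(o["orientation"]).as_matrix().round(3).tolist())
E
```

```text
body ctr [601.  17.] pts [[655.0, 34.0], [646.0, -19.0], [547.0, 1.0], [556.0, 53.0]]
body yaw deg -11.043313521493337 len 101.12305395468273
lid ctr [598.   2.] pts [[707.0, 106.0], [665.0, -132.0], [488.0, -100.0], [531.0, 134.0]]
lid yaw [ -9.59225877 -10.22550436] 179.03825537228306 239.64878028144585
tab ctr [485.  22.] pts [[513.0, 35.0], [506.0, 2.0], [458.0, 9.0], [464.0, 44.0]]
grip from lid [479.7194276   22.72869605] hinge [686.58678686 -13.40848249] tab end mid [461.2748357   26.44277064] pred end [460.01777434  26.1703321 ]
[[0.939, 0.344, 0.0], [0.344, -0.939, -0.0], [0.0, 0.0, -1.0]]
```

```bash
cat >> h.py <<'E'
def pose(x,y,z,yaw,tilt=0):
    "tool z down, tool x at yaw (deg); tilt (deg) swings the finger direction towards tool x (forward)"
    return np.array([x,y,z],float),R.from_euler("z",yaw,degrees=True)*R.from_euler("x",180,degrees=True)*R.from_euler("y",tilt,degrees=True)
def goto(p,r):
    o=ctrl.get_obs();r0=R.from_rotvec(o["orientation"])
    print("tr",r0.inv().apply(p-np.array(o["ee_pos"])).round(1).tolist(),"ang",(r0.inv()*r).as_rotvec().round(3).tolist())
E
python3 -c "
from h import *
goto(*pose(601,17,260,-11))"
```

```text
tr [570.2, -434.4, -37.3] ang [0.0, -0.0, 0.543]
```

```bash
python3 -m creep '[{"translation":[40,-31,-37],"angular":[0,0,0.04],"jaw":1},{"translation":[85,-65,-37],"angular":[0,0,0.1],"jaw":1},{"translation":[130,-99,-37],"angular":[0,0,0.16],"jaw":1},{"translation":[175,-133,-37],"angular":[0,0,0.22],"jaw":1},{"translation":[220,-168,-37],"angular":[0,0,0.28],"jaw":1},{"translation":[265,-202,-37],"angular":[0,0,0.34],"jaw":1},{"translation":[310,-236,-37],"angular":[0,0,0.4],"jaw":1},{"translation":[350,-267,-37],"angular":[0,0,0.46],"jaw":1}]'; python3 -c "
from h import *
goto(*pose(601,17,260,-11))"
```

```text
t: 1.8
ee_pos: [452.6, -214.2, 260.0]
orientation: [3.137, -0.174, 0.001]
ft_force: [0.6, -0.8, -0.5]
width: 88.0
grasp_force: 0.0
tr [121.9, -246.2, 0.0] ang [0.0, -0.001, 0.081]
```

```bash
python3 -m creep '[{"translation":[22,-45,0],"angular":[0,0,0.02],"jaw":1},{"translation":[44,-89,0],"angular":[0,0,0.04],"jaw":1},{"translation":[66,-133,0],"angular":[0,0,0.06],"jaw":1},{"translation":[88,-177,0],"angular":[0,0,0.08],"jaw":1},{"translation":[108,-217,0],"angular":[0,0,0.081],"jaw":1},{"translation":[122,-246,0],"angular":[0,0,0.081],"jaw":1},{"translation":[122,-246,0],"angular":[0,0,0.081],"jaw":1},{"translation":[122,-246,0],"angular":[0,0,0.081],"jaw":1}]'; python3 - <<'E'
from h import *
a=snap("scene","a1");x=world2pix("scene",[601,17,184])[0];print(x)
x,y=np.int32(x);cv2.imwrite("pics/a1c.png",cv2.resize(a[y-80:y+60,x-90:x+90,::-1],None,fx=4,fy=4,interpolation=cv2.INTER_CUBIC))
goto(*pose(601,17,154,-11))
E
```

```text
t: 2.8
ee_pos: [599.2, 14.9, 259.5]
orientation: [3.127, -0.298, -0.001]
ft_force: [-0.2, 0.5, -0.3]
width: 87.6
grasp_force: 0.0
[356.69643061 206.06920273]
tr [1.4, -2.8, 105.6] ang [0.0, 0.001, 0.001]
```

View pics/a1c.png

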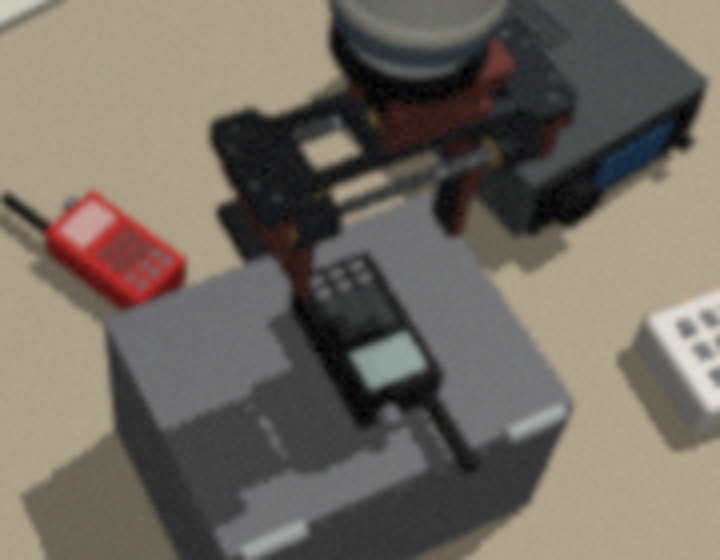

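The open fingers, at crop (305,275) and (455,215), straddle the black radio, which lies centred at (370,335) as predicted. I descend.

```bash
python3 -m creep '[{"translation":[0,0,25],"angular":[0,0,0],"jaw":1},{"translation":[0,0,55],"angular":[0,0,0],"jaw":1},{"translation":[0,0,80],"angular":[0,0,0],"jaw":1},{"translation":[0,0,95],"angular":[0,0,0],"jaw":1},{"translation":[0,0,102],"angular":[0,0,0],"jaw":1},{"translation":[0,0,105],"angular":[0,0,0],"jaw":1},{"translation":[0,0,106],"angular":[0,0,0],"jaw":1},{"translation":[0,0,106],"angular":[0,0,0],"jaw":1}]' && python3 -m creep '[{"translation":[0,0,0],"angular":[0,0,0],"jaw":0.55},{"translation":[0,0,0],"angular":[0,0,0],"jaw":0.5},{"translation":[0,0,0],"angular":[0,0,0],"jaw":0.4},{"translation":[0,0,0],"angular":[0,0,0],"jaw":0.4},{"translation":[0,0,0],"angular":[0,0,0],"jaw":0.4},{"translation":[0,0,0],"angular":[0,0,0],"jaw":0.4},{"translation":[0,0,0],"angular":[0,0,0],"jaw":0.4},{"translation":[0,0,0],"angular":[0,0,0],"jaw":0.4}]'
```

```text
t: 3.85
ee_pos: [600.2, 15.3, 154.3]
orientation: [-3.127, 0.298, -0.002]
ft_force: [-0.4, 0.0, 0.1]
width: 87.5
grasp_force: 0.0
t: 4.85
ee_pos: [599.9, 15.5, 153.8]
orientation: [-3.127, 0.298, -0.0]
ft_force: [-0.3, 2.6, 1.6]
width: 56.0
grasp_force: 30.0
```

```bash
python3 -m creep '[{"translation":[0,0,-10],"angular":[0,0,0],"jaw":0.4},{"translation":[0,0,-30],"angular":[0,0,0],"jaw":0.4},{"translation":[0,0,-50],"angular":[0,0,0],"jaw":0.4},{"translation":[0,0,-70],"angular":[0,0,0],"jaw":0.4},{"translation":[0,0,-85],"angular":[0,0,0],"jaw":0.4},{"translation":[0,0,-95],"angular":[0,0,0],"jaw":0.4},{"translation":[0,0,-100],"angular":[0,0,0],"jaw":0.4},{"translation":[0,0,-100],"angular":[0,0,0],"jaw":0.4}]'; python3 -c "
from h import *
goto(*pose(440,-373,150,-11))"
```

```text
t: 5.85
ee_pos: [599.7, 15.3, 253.6]
orientation: [3.127, -0.298, -0.0]
ft_force: [0.2, 0.0, -3.5]
width: 55.5
grasp_force: 30.0
tr [-83.4, 411.5, 103.7] ang [0.0, 0.0, 0.002]
```

```bash
python3 -m creep '[{"translation":[-4,20,0],"angular":[0,0,0],"jaw":0.4},{"translation":[-12,60,0],"angular":[0,0,0],"jaw":0.4},{"translation":[-21,105,0],"angular":[0,0,0],"jaw":0.4},{"translation":[-30,150,0],"angular":[0,0,0],"jaw":0.4},{"translation":[-40,195,0],"angular":[0,0,0],"jaw":0.4},{"translation":[-48,240,0],"angular":[0,0,0],"jaw":0.4},{"translation":[-57,285,10],"angular":[0,0,0],"jaw":0.4},{"translation":[-66,325,25],"angular":[0,0,0],"jaw":0.4}]' && python3 -m creep '[{"translation":[-7,35,20],"angular":[0,0,0],"jaw":0.4},{"translation":[-12,62,45],"angular":[0,0,0],"jaw":0.4},{"translation":[-16,80,75],"angular":[0,0,0],"jaw":0.4},{"translation":[-17,86,105],"angular":[0,0,0],"jaw":0.4},{"translation":[-17,86,130],"angular":[0,0,0],"jaw":0.4},{"translation":[-17,86,145],"angular":[0,0,0],"jaw":0.4},{"translation":[-17,86,155],"angular":[0,0,0],"jaw":0.4},{"translation":[-17,86,155],"angular":[0,0,0],"jaw":0.4}]'; python3 -c "
from h import *
snap('top','b1');goto(*pose(440,-373,7,-11));print(ctrl.get_obs()['qpos'])"
```

```text
t: 6.85
ee_pos: [472.0, -293.5, 228.4]
orientation: [3.127, -0.3, 0.0]
ft_force: [0.7, -0.3, -2.3]
width: 55.7
grasp_force: 30.0
t: 7.85
ee_pos: [440.3, -372.4, 73.4]
orientation: [-3.127, 0.298, 0.001]
ft_force: [-0.2, 0.2, -2.7]
width: 55.8
grasp_force: 30.0
tr [-0.7, 0.4, 67.0] ang [0.0, -0.0, 0.002]
[-7.22478227e-01  5.61625367e-01  1.82187639e+00 -6.33376187e-05
  7.57759993e-01  1.03835766e+00]
```

View pics/b1.png

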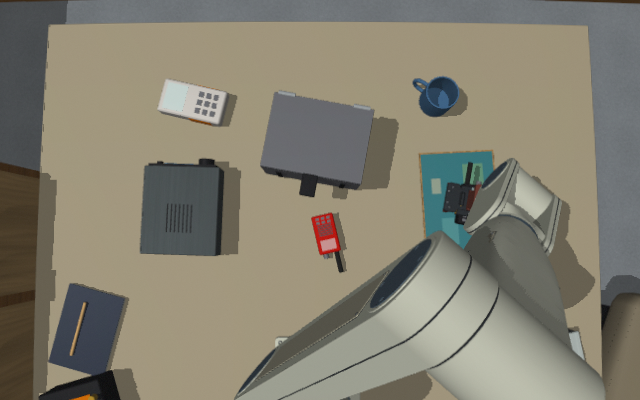

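The radio is held over the mat at about (462,200), and the lid is clear and shut. I lower it slowly.

```bash
python3 -m creep '[{"translation":[0,0,18],"angular":[0,0,0],"jaw":0.4},{"translation":[0,0,35],"angular":[0,0,0],"jaw":0.4},{"translation":[0,0,48],"angular":[0,0,0],"jaw":0.4},{"translation":[0,0,56],"angular":[0,0,0],"jaw":0.4},{"translation":[0,0,61],"angular":[0,0,0],"jaw":0.4},{"translation":[0,0,64],"angular":[0,0,0],"jaw":0.4},{"translation":[0,0,66],"angular":[0,0,0],"jaw":0.4},{"translation":[0,0,66],"angular":[0,0,0],"jaw":0.4}]'
```

```text
t: 8.9
ee_pos: [440.7, -372.6, 7.8]
orientation: [3.127, -0.298, 0.0]
ft_force: [0.7, -0.6, -2.7]
width: 55.8
grasp_force: 30.0
```

```bash
python3 -m creep '[{"translation":[0,0,0.4],"angular":[0,0,0],"jaw":0.4},{"translation":[0,0,0.8],"angular":[0,0,0],"jaw":0.4},{"translation":[0,0,1],"angular":[0,0,0],"jaw":0.4},{"translation":[0,0,1.2],"angular":[0,0,0],"jaw":0.4},{"translation":[0,0,1.4],"angular":[0,0,0],"jaw":0.4},{"translation":[0,0,1.5],"angular":[0,0,0],"jaw":0.4},{"translation":[0,0,1.5],"angular":[0,0,0],"jaw":0.4},{"translation":[0,0,1.5],"angular":[0,0,0],"jaw":0.4}]'
```

```text
t: 9.9
ee_pos: [440.6, -372.6, 6.3]
orientation: [3.127, -0.298, 0.0]
ft_force: [-0.5, 1.2, -0.2]
width: 56.0
grasp_force: 30.0
```

The weight is now on the mat, so I release and then rise.

```bash
python3 -m creep '[{"translation":[0,0,0],"angular":[0,0,0],"jaw":0.8},{"translation":[0,0,0],"angular":[0,0,0],"jaw":1},{"translation":[0,0,0],"angular":[0,0,0],"jaw":1},{"translation":[0,0,0],"angular":[0,0,0],"jaw":1},{"translation":[0,0,0],"angular":[0,0,0],"jaw":1},{"translation":[0,0,0],"angular":[0,0,0],"jaw":1},{"translation":[0,0,0],"angular":[0,0,0],"jaw":1},{"translation":[0,0,0],"angular":[0,0,0],"jaw":1}]' && python3 -m creep '[{"translation":[0,0,-10],"angular":[0,0,0],"jaw":1},{"translation":[0,0,-30],"angular":[0,0,0],"jaw":1},{"translation":[0,0,-60],"angular":[0,0,0],"jaw":1},{"translation":[0,0,-100],"angular":[0,0,0],"jaw":1},{"translation":[0,0,-140],"angular":[0,0,0],"jaw":1},{"translation":[0,0,-180],"angular":[0,0,0],"jaw":1},{"translation":[0,0,-220],"angular":[0,0,0],"jaw":1},{"translation":[0,0,-240],"angular":[0,0,0],"jaw":1}]'; python3 - <<'E'
from h import *
# lid geometry: lid yaw -10, grip point
u=np.array([np.cos(np.radians(-10)),np.sin(np.radians(-10))]);G=np.array([480,22.5])
for back,tilt in((60,40),(0,40)):
    pz=np.array([*G,145.]);d=np.array([*(u*np.sin(np.radians(tilt))),-np.cos(np.radians(tilt))])
    tcp=pz+d*(ctrl.hold_point_z-back);p,r=pose(*tcp,-10,tilt)
    print(r.as_matrix()[:,2].round(2),d.round(2));
    for s in (1,-1):
        p,r=pose(*tcp,-10,s*tilt)
        if np.allclose(r.as_matrix()[:,2],d,atol=.02): print(tcp.round(),back,s);goto(p,r)
E
```

```text
t: 10.9
ee_pos: [440.6, -372.5, 6.1]
orientation: [-3.127, 0.298, 0.0]
ft_force: [0.1, -0.0, -0.6]
width: 87.9
grasp_force: 0.0
t: 11.9
ee_pos: [441.2, -373.1, 250.5]
orientation: [3.124, -0.298, 0.006]
ft_force: [-0.3, -0.6, -0.7]
width: 87.8
grasp_force: 0.0
[ 0.63 -0.11 -0.77] [ 0.63 -0.11 -0.77]
[454.  27. 177.] 60 1
tr [-63.6, -395.6, 72.6] ang [0.008, 0.694, -0.014]
[ 0.63 -0.11 -0.77] [ 0.63 -0.11 -0.77]
[492.  20. 131.] 0 1
tr [-25.3, -396.3, 118.7] ang [0.008, 0.694, -0.014]
```

```bash
cat >> h.py <<'E'
u=np.array([np.cos(np.radians(-10)),np.sin(np.radians(-10))]);G=np.array([480,22.5])
def tab(back,tilt):
    d=np.array([*(u*np.sin(np.radians(tilt))),-np.cos(np.radians(tilt))])
    return pose(*(np.array([*G,145.])+d*(ctrl.hold_point_z-back)),-10,tilt)
E
python3 -c "
from h import *
goto(*tab(90,10))"
```

```text
tr [-49.3, -395.7, 34.0] ang [0.004, 0.17, -0.015]
```

```bash
python3 -m creep '[{"translation":[-6,-45,0],"angular":[0,0,0],"jaw":1},{"translation":[-13,-100,0],"angular":[0,0.03,0],"jaw":1},{"translation":[-20,-155,0],"angular":[0,0.06,0],"jaw":1},{"translation":[-27,-210,5],"angular":[0,0.09,0],"jaw":1},{"translation":[-34,-265,10],"angular":[0,0.12,0],"jaw":1},{"translation":[-41,-320,20],"angular":[0,0.15,-0.01],"jaw":1},{"translation":[-46,-370,30],"angular":[0.004,0.17,-0.015],"jaw":1},{"translation":[-49,-396,34],"angular":[0.004,0.17,-0.015],"jaw":1}]'; python3 - <<'E'
from h import *
a=snap("top","c1")
goto(*tab(90,10));goto(*tab(0,10));print(np.round(ctrl.get_obs()["qpos"],2))
E
```

```text
t: 12.9
ee_pos: [466.7, 27.7, 213.1]
orientation: [3.107, -0.27, 0.267]
ft_force: [0.2, 0.4, -0.6]
width: 88.0
grasp_force: 0.0
tr [1.8, 4.1, -2.0] ang [-0.004, 0.003, 0.001]
tr [2.1, 4.5, 88.0] ang [-0.004, 0.003, 0.001]
[ 0.06  0.13  2.08 -0.05  0.76  1.84]
```

View pics/c1.png

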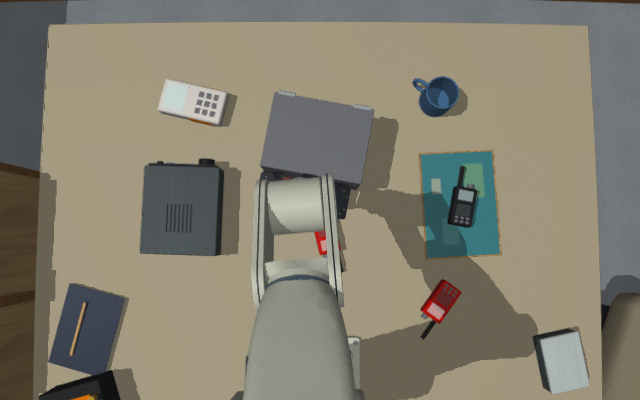

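The radio lies face up on the mat at about (463,205). I descend onto the tab with the jaw open.

```bash
python3 -m creep '[{"translation":[0,0,20],"angular":[0,0,0],"jaw":1},{"translation":[0,0,40],"angular":[0,0,0],"jaw":1},{"translation":[0,0,60],"angular":[0,0,0],"jaw":1},{"translation":[0,0,75],"angular":[0,0,0],"jaw":1},{"translation":[0,0,85],"angular":[0,0,0],"jaw":1},{"translation":[0,0,89],"angular":[0,0,0],"jaw":1},{"translation":[0,0,90],"angular":[0,0,0],"jaw":1},{"translation":[0,0,90],"angular":[0,0,0],"jaw":1}]'; python3 - <<'E'
from h import *
a=snap("scene","c2");x,y=np.int32(world2pix("scene",[480,22.5,145])[0]);print(x,y)
cv2.imwrite("pics/c2c.png",cv2.resize(a[y-70:y+60,x-80:x+80,::-1],None,fx=4,fy=4,interpolation=cv2.INTER_CUBIC))
goto(*tab(0,10))
E
```

```text
t: 13.95
ee_pos: [482.6, 23.2, 123.8]
orientation: [3.106, -0.273, 0.266]
ft_force: [0.2, -0.2, -0.7]
width: 87.9
grasp_force: 0.0
328 181
tr [1.3, 1.1, -2.6] ang [-0.003, 0.004, -0.001]
```

View pics/c2c.png

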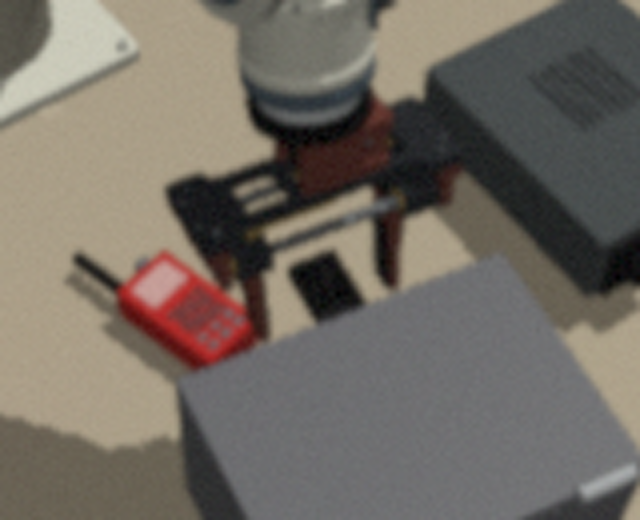

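The two fingers, at crop (258,300) and (388,250), stand either side of the black tab at (325,285). I close the jaw.

```bash
python3 -m creep '[{"translation":[0,0,-2],"angular":[0,0,0],"jaw":0.4},{"translation":[0,0,-2],"angular":[0,0,0],"jaw":0.2},{"translation":[0,0,-2],"angular":[0,0,0],"jaw":0.2},{"translation":[0,0,-2],"angular":[0,0,0],"jaw":0.2},{"translation":[0,0,-2],"angular":[0,0,0],"jaw":0.2},{"translation":[0,0,-2],"angular":[0,0,0],"jaw":0.2},{"translation":[0,0,-2],"angular":[0,0,0],"jaw":0.2},{"translation":[0,0,-2],"angular":[0,0,0],"jaw":0.2}]'; python3 - <<'E'
from h import *
o=ctrl.get_obs();p=np.array(o["ee_pos"]);r=R.from_rotvec(o["orientation"])
H=np.array([*(G+207*u),140.]);H=np.array([*(np.array([480,22.5])+210*u),140.])
ax=R.from_euler("z",-10,degrees=True).apply([0,1,0])
print("hinge",H.round())
for a in (3,6,9,12,15,18,21,25,50):
    q=R.from_rotvec(ax*np.radians(a));print(a,r.inv().apply(H+q.apply(p-H)-p).round(1).tolist(),(r.inv()*q*r).as_rotvec().round(3).tolist())
E
```

```text
t: 15.0
ee_pos: [482.1, 23.5, 125.4]
orientation: [3.107, -0.273, 0.265]
ft_force: [0.6, 4.8, -1.0]
width: 35.6
grasp_force: 30.0
hinge [687. -14. 140.]
3 [1.4, -0.0, -10.8] [-0.0, -0.052, 0.0]
6 [3.3, -0.1, -21.6] [-0.0, -0.105, 0.0]
9 [5.8, -0.1, -32.2] [-0.0, -0.157, 0.0]
12 [8.9, -0.1, -42.7] [-0.0, -0.209, 0.001]
15 [12.5, -0.2, -53.0] [-0.0, -0.262, 0.001]
18 [16.6, -0.2, -63.1] [-0.0, -0.314, 0.001]
21 [21.3, -0.2, -73.0] [-0.0, -0.367, 0.001]
25 [28.3, -0.3, -85.8] [-0.0, -0.436, 0.001]
50 [90.1, -0.6, -151.6] [-0.001, -0.873, 0.003]
```

```bash
python3 -m creep '[{"translation":[0.4,0,-3.6],"angular":[0,-0.017,0],"jaw":0.2},{"translation":[1.4,0,-10.8],"angular":[0,-0.052,0],"jaw":0.2},{"translation":[3.3,0,-21.6],"angular":[0,-0.105,0],"jaw":0.2},{"translation":[5.8,0,-32.2],"angular":[0,-0.157,0],"jaw":0.2},{"translation":[8.9,0,-42.7],"angular":[0,-0.209,0],"jaw":0.2},{"translation":[12.5,0,-53],"angular":[0,-0.262,0],"jaw":0.2},{"translation":[16.6,0,-63.1],"angular":[0,-0.314,0],"jaw":0.2},{"translation":[16.6,0,-63.1],"angular":[0,-0.314,0],"jaw":0.2}]'
```

```text
t: 16.0
ee_pos: [487.5, 22.5, 190.6]
orientation: [-3.105, 0.273, 0.226]
ft_force: [-0.9, 5.5, -0.7]
width: 35.4
grasp_force: 30.0
```

```bash
python3 -m creep '[{"translation":[0.4,0,-3.6],"angular":[0,-0.017,0],"jaw":0.2},{"translation":[1.4,0,-10.8],"angular":[0,-0.052,0],"jaw":0.2},{"translation":[3.3,0,-21.6],"angular":[0,-0.105,0],"jaw":0.2},{"translation":[5.8,0,-32.2],"angular":[0,-0.157,0],"jaw":0.2},{"translation":[8.9,0,-42.7],"angular":[0,-0.209,0],"jaw":0.2},{"translation":[12.5,0,-53],"angular":[0,-0.262,0],"jaw":0.2},{"translation":[16.6,0,-63.1],"angular":[0,-0.314,0],"jaw":0.2},{"translation":[16.6,0,-63.1],"angular":[0,-0.314,0],"jaw":0.2}]' && python3 -m creep '[{"translation":[0.4,0,-3.6],"angular":[0,-0.017,0],"jaw":0.2},{"translation":[1.4,0,-10.8],"angular":[0,-0.052,0],"jaw":0.2},{"translation":[3.3,0,-21.6],"angular":[0,-0.105,0],"jaw":0.2},{"translation":[5.8,0,-32.2],"angular":[0,-0.157,0],"jaw":0.2},{"translation":[8.9,0,-42.7],"angular":[0,-0.209,0],"jaw":0.2},{"translation":[11.2,0,-49.6],"angular":[0,-0.244,0],"jaw":0.2},{"translation":[11.2,0,-49.6],"angular":[0,-0.244,0],"jaw":0.2},{"translation":[11.2,0,-49.6],"angular":[0,-0.244,0],"jaw":0.2}]'; python3 - <<'E'
from h import *
o=ctrl.get_obs();r=R.from_rotvec(o["orientation"]);p=np.array(o["ee_pos"])
g=p-ctrl.hold_point_z*r.as_matrix()[:,2];H=np.array([*(G+210*u),140.]);d=g-H
print("lid deg",np.degrees(np.arctan2(d[2],-d[:2]@u)-np.arctan2(5,210)),"rad",np.hypot(d[2],d[:2]@u), "tilt",np.degrees(np.arccos(-r.as_matrix()[2,2])))
a=snap("scene","d1");cv2.imwrite("pics/d1c.png",cv2.resize(a[90:290,230:470,::-1],None,fx=3,fy=3,interpolation=cv2.INTER_CUBIC))
E
```

```text
t: 17.0
ee_pos: [512.5, 17.9, 250.7]
orientation: [-3.005, 0.263, 0.704]
ft_force: [-2.7, 4.7, 1.3]
width: 36.0
grasp_force: 30.0
t: 18.0
ee_pos: [543.9, 12.1, 290.2]
orientation: [-2.88, 0.251, 1.056]
ft_force: [-1.5, 5.0, 1.2]
width: 35.7
grasp_force: 30.0
lid deg 49.648134569609844 rad 211.6124756912091 tilt 40.2981342375402
```

View pics/d1c.png

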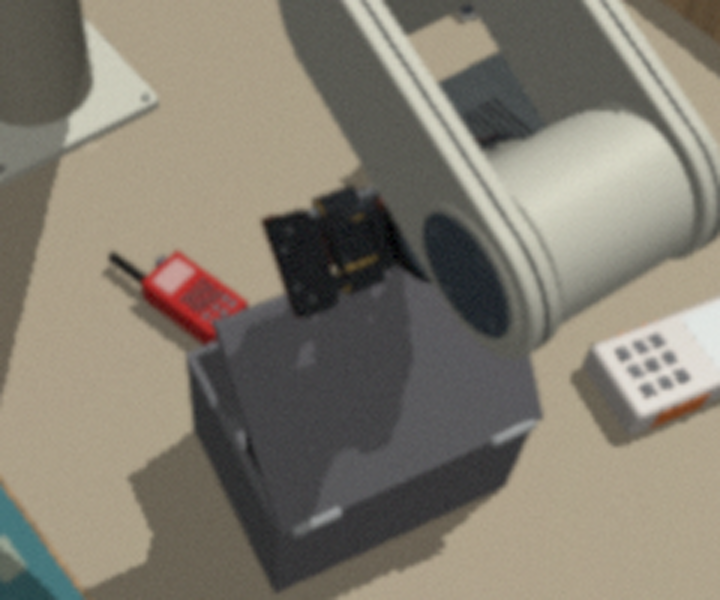

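The lid stands open, held by the fingers at its tab near crop (340,270), at about 49.6° from the tool pose. I hold still for a second, then hand in.

```bash
python3 -m creep '[{"translation":[0,0,0],"angular":[0,0,0],"jaw":0.2},{"translation":[0,0,0],"angular":[0,0,0],"jaw":0.2},{"translation":[0,0,0],"angular":[0,0,0],"jaw":0.2},{"translation":[0,0,0],"angular":[0,0,0],"jaw":0.2},{"translation":[0,0,0],"angular":[0,0,0],"jaw":0.2},{"translation":[0,0,0],"angular":[0,0,0],"jaw":0.2},{"translation":[0,0,0],"angular":[0,0,0],"jaw":0.2},{"translation":[0,0,0],"angular":[0,0,0],"jaw":0.2}]' && python3 -c "
from workcell import ctrl
print(ctrl.close_job())"
```

```text
t: 19.05
ee_pos: [543.9, 12.1, 290.2]
orientation: [-2.881, 0.251, 1.056]
ft_force: [-1.1, 5.1, 0.5]
width: 35.9
grasp_force: 30.0
the job is handed in; nothing more can be done
None
```

The black radio is face up on the placemat and let go, the lid is held steady at about 50° by its tab (49.6° worked out from the arm's pose), and the job is handed in, though no verdict came back.

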